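# Present a freshly primed model sphere to the airbrush

## Robot

A 7-joint arm with a two-finger parallel gripper is mounted at the origin on the work surface. World frame = base frame: x ahead of the robot, y to its left, z up, the work surface at z = 0. Lengths are in m, angles in rad, forces in N, time in s.
With the tool pointing down it reaches from about 0.4 to 0.85 m from the base axis. Payload 4.5 kg.
Tool frame: the origin (TCP) lies at the very end of the fingers, on their centre line; the grasp point (between the pads) lies 19 mm behind it; y points along the fingers, x is the direction in which the jaws open and shut, and the axes are right-handed (so a half turn about y gives the same grasp; the last joint's range is limited). The gripper opens to 88 mm and grips with 3 to 60 N. Pads are 18 mm wide; open, the fingers measure 123 mm over their backs; the gripper's body (75 mm by 187 mm) begins 45 mm behind the grasp point.
Start: joints at [-1.196, 0.689, -0.195, 1.565, 0.157, 0.902, -0.215], TCP at [0.209, 0.589, 0.239] pointing down, gripper open.
Joint ranges: [-3.01, 3.01], [-0.46, 2.08], [-1.47, 1.51], [0.13, 2.56], [-1, 4.14], [0.04, 2.09], [-2.66, 2.66]. Speed limits (rad/s): [2.57, 2.57, 3.14, 3.14, 3.14, 3.14, 3.14].

## Interface

Orientations are given as a unit quaternion [x, y, z, w].
In Python, from plant import r gives the robot as it stands.
- The arm moves only by the shell command python3 -m inch 'ROWS' [OPENING] [FORCE]. ROWS is JSON, a list of rows, each a list of 6 numbers: the shift along the tool's x, y, z in mm, then the turn, a rotation vector about the tool's x, y, z in rad. In form: [[x, y, z, ax, ay, az], ...]. A call has 1 to 12 rows; each row shifts and turns the commanded pose from where the row before left it, along the tool's axes as they then stand; what a row does not reach is not made up. A row lasts 1/12 s, in which the tool goes at most 41.7 mm and 7.16 degrees, less where a joint would pass 70% of its speed; a pose out of reach is approached as far as the arm can. A call is refused whole if a number of a shift passes 41.7 or a number of a turn 0.125, either way. A call with a gripper value outside its range is refused whole. OPENING is the finger opening in mm, from 0 to 88.1, set as the call begins (- or left out, the last holds). The fingers move at their own pace and stop on an object; FORCE is the grip in N (left out, the last holds). Time passes only in rows, so rows that do not move let the fingers close. It gives the time, the measured TCP pose, the force and the opening at its end, in the units of the state.
- r.get_state(): the state, without advancing time (a new reading comes with each control period).
- r.snapshot(name): name is "side" or "top" or "wrist"; returns a dict with "img" (384x512x3 uint8, red, green, blue), "range_z" (384x512 float32, m along the optical axis (not along the pixel's ray), 0 where there is no reading), "mtx" (3x3 intrinsics, pixels), "camera_from_world" (4x4, takes a point from world to camera coordinates); the wrist camera has in their place "tool_from_camera" (4x4, takes a point from camera to tool coordinates, whose origin is the TCP and whose axes are the tool frame's). Camera axes: x right, y down, z forward; pixel columns grow to the right and rows downward; lengths in m; the calibration is good to about 2 mm. A picture is of the moment at which its call begins: read the wrist's pose just before it.
- r.finish_job(): hands the job in, once; it reports no verdict.
The state is a dict: "clock": time; "q": joint angles; "qd": joint speeds; "joint_torque": joint torques, N m; "tool_pos": TCP position; "eef_rot": TCP orientation; "contact_force": force on the tool from outside, world axes, zero at the start; "moment": the same for the moment, N m; "opening": opening from 0.0 (shut) to 1.0 (fully open).
Only numpy, scipy, OpenCV 4.12 (cv2) and the standard library are available. Lean on these libraries where they do the work, as an engineer would, in place of code of your own. Each camera call takes 0.05 s, during which the arm holds its last target.

## Task

Turn the regulator's black knob clockwise until its white pointer stands at the red mark, then slide the orange lock hood fully home over it. Then lift the dish by its blue handle straight off the plinth until the loose ball is as high as the airbrush nozzle, and only then turn the dish a quarter turn so that its red tab, now on the robot's side, faces the nozzle, keeping it level with the ball in the middle and leaving the can, jar and foam offcut alone. Finish while holding the dish there, level and still over its plinth, ball straight in front of the nozzle; do not put it down.

Things in the scene. Friction and masses are not known exactly. Their poses are not given: they have to be found in the camera images.
- dial_center (a point): Centre of the dark dial (92 mm across) on top of the grey air-regulator block (130 x 300 mm, 30 mm high, bolted down; it reaches 60 mm in its +y and 240 mm in its -y direction from here), at the block's top face, 30 mm above the bench. Its axes are the block's: z up, y the way the lock hood slides to close (about world +y, yaw within 0.25 rad). A round gauge about 100 mm tall stands 215 mm towards -y.
- knob_grip (a point): On the knob's axis, at the height to grip it (33 mm above the dial). The black knob is a 44 mm round skirt with an upright bar grip 42 mm long, 14 mm thick, its top 11 mm above this point and its underside 23 mm below it. x axis along the bar: the white pointer is at the -x end. It turns freely about the vertical, stays where it is left (0.05 N m of friction) and turns clockwise seen from above from its stop.
- knob_pointer (a point): Tip of the knob's white pointer, 30 mm from the knob's axis; it turns with the knob.
- knob (a joint): Knob angle in rad, 0 at the stop, growing clockwise seen from above, up to 2.2.
- set_mark (a point): Inner end of the red mark (14 x 5 mm) fixed on the dial, 30 mm from the knob's axis. The knob is set when the pointer's tip is right beside it; the start lies 0.5 to 1.4 rad short of it.
- lock (a joint): Travel of the lock hood in m along the regulator's y: 0 fully open, 0.12 fully home over the knob, where there is a stop. It starts 0 to 15 mm from open. 1.5 N of friction, stays where it is left.
- lock_grip (a point): In the orange tab on top of the lock hood, 24 mm above the hood's clear roof and 18 mm below the tab's top. Tab: 12 mm thick along y (the sliding direction), 34 mm along x, 42 mm tall. The hood is a tunnel 110 mm wide (x), 64 mm long (y), 59 mm high to its roof, open at both ends, with orange side walls; it passes over the knob without touching. Open, its centre stands 120 mm on the -y side of the knob. Axes as the regulator's.
- dish_grip (a point): Centre of the dish's blue handle bar: 12 mm thick (dish x), 18 mm tall, 132 mm long (dish y), 105 mm above the dish's underside. Two aluminium uprights, 64 mm either side, carry it over the dish, so that the dish hangs straight below it. The dish: aluminium, 124 mm across, about 220 g, a shallow cone (7 degrees) with a rim, 21 mm high. Axes are the dish's: z up, -x towards its red tab.
- dish_center (a point): Lowest point of the dish's cone, where the ball rests, 98 mm below the centre of the handle bar and 7 mm above the dish's underside.
- dish_tab (a point): Red tab on the dish's rim, 69 mm from the dish's centre on its -x side (18 mm wide). At the start it faces about -x of the stand, towards the robot.
- ball_center (a point): Centre of the loose white ball, 36 mm across, about 35 g, resting in the middle of the dish, 80 mm below the centre of the handle bar. It rolls up the cone if the dish is tilted by more than about 0.1 rad or jerked.
- plinth_top (a point): Centre of the top of the grey round plinth, 90 mm across, 50 mm above the bench, on which the dish starts. It is fixed to the plywood base of the spraying stand; axes are the stand's: z up, y from the plinth to the airbrush (about world +y, yaw within 0.25 rad).
- nozzle (a point): Tip of the airbrush nozzle, 130 mm from the plinth's axis in the stand's +y and 150 mm above the bench (100 mm above the plinth's top). The steel airbrush is clamped level on a post, points to -y over the plinth; its paint cup rises to 200 mm, 53 mm behind the tip. Axes as the stand's.
- stand: The fixed spraying stand with plinth and airbrush; origin under the plinth's axis at bench level, y towards the airbrush.
- dish: The dish with its handle; origin at the centre of its underside, -x towards the red tab, z up.
- can: Bystander: spray can, 54 mm across, 150 mm tall, origin at the centre of its underside.
- jar: Bystander: small jar with a green cap, 38 mm across, 45 mm tall, origin at the centre of its underside.
- offcut: Bystander: cream foam offcut 70 x 35 x 22 mm, origin at the centre of its underside.
Not all that is in view belongs to the job. Leave any green or yellow look-alike of the dish alone.

How it is judged:
By the outcome, as a careful person would: the job done as asked, in the order asked, and still so for the second after the job is handed in, while the arm keeps its last pose, push and grip.
It also fails if it takes over 62 s, if anything falls off the work surface, if the arm or the gripper's body presses on something with over 40 N, if the wrist force passes 120 N, or if a joint passes its speed limit or range.

## Working session

There is one attempt and no reset: what is moved stays moved. The work goes in short steps, Python scripts to look and compute and a shell command to move; the robot and the scene stay as the last step left them, time stands still between calls to the robot, and variables do not carry over. Pictures are saved under pics/ and viewed, and the job is handed in when it is done.

```bash
ls; mkdir -p pics
python3 - <<'E'
from plant import r
import cv2
s=r.get_state();print({k:(s[k]) for k in s})
for n in ["side","top","wrist"]:
    d=r.snapshot(n);cv2.imwrite(f"pics/{n}0.png",d["img"][:,:,::-1]);print(n,d["mtx"].tolist())
    import numpy as np
    np.savez(f"/tmp/{n}0.npz",**d)
    print(d.get("camera_from_world",d.get("tool_from_camera")))
E
```

```text
pics
{'clock': 0.0, 'q': array([-1.19623133,  0.68996699, -0.19450081,  1.56632991,  0.1573276 ,
        0.90249103, -0.21508242]), 'qd': array([ 0.00187622,  0.00195357,  0.00019131, -0.00030801,  0.00229389,
       -0.00047792, -0.0016866 ]), 'joint_torque': array([-1.65541455e-04, -5.27570128e+01, -1.26679871e+00, -1.53426629e+01,
       -5.25793608e-02,  6.72435388e-03,  1.78283722e-04]), 'tool_pos': array([0.20873219, 0.58845553, 0.23792407]), 'eef_rot': array([ 0.57793007,  0.40752566, -0.40849659, -0.57710503]), 'contact_force': array([-0.02933845, -0.37545404, -0.33475694]), 'moment': array([-1.18306690e-02, -9.02171574e-05,  6.28134485e-02]), 'opening': 1.0008405315933921}
side [[491.1834622574823, 0.0, 255.70508990349498], [0.0, 491.1834622574823, 192.5786468940849], [0.0, 0.0, 1.0]]
[[ 0.97615572 -0.21704891  0.00312754 -0.49199977]
 [-0.16653973 -0.75808138 -0.63053718  0.30381229]
 [ 0.13922834  0.61498161 -0.77615275  1.26671946]
 [ 0.          0.          0.          1.        ]]
top [[376.88098863301707, 0.0, 258.1738177429553], [0.0, 376.88098863301707, 194.7892923384605], [0.0, 0.0, 1.0]]
[[ 0.0026399  -0.99999006  0.00359376  0.19148621]
 [-0.99299609 -0.00304589 -0.11810791  0.54933995]
 [ 0.11811768 -0.0032568  -0.99299426  1.35062175]
 [ 0.          0.          0.          1.        ]]
wrist [[294.142398770324, 0.0, 254.47231168764645], [0.0, 294.142398770324, 193.60885239587208], [0.0, 0.0, 1.0]]
[[ 9.99999818e-01  5.22912920e-04  3.00989509e-04  9.74681812e-04]
 [-1.38144390e-04 -2.87173995e-01  9.57878425e-01 -1.46265898e-01]
 [ 5.87323364e-04 -9.57878293e-01 -2.87173870e-01  7.48785269e-02]
 [ 0.00000000e+00  0.00000000e+00  0.00000000e+00  1.00000000e+00]]
```

View pics/side0.png

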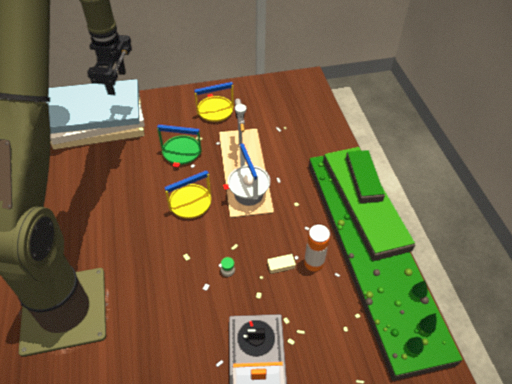

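View pics/top0.png

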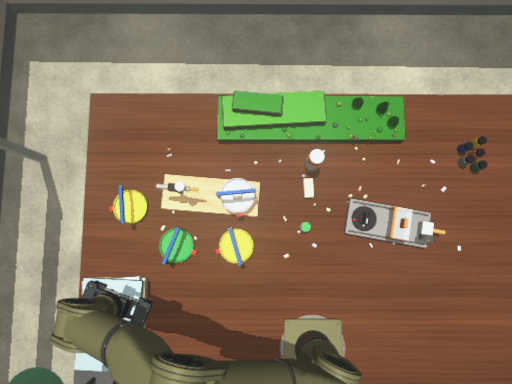

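View pics/wrist0.png

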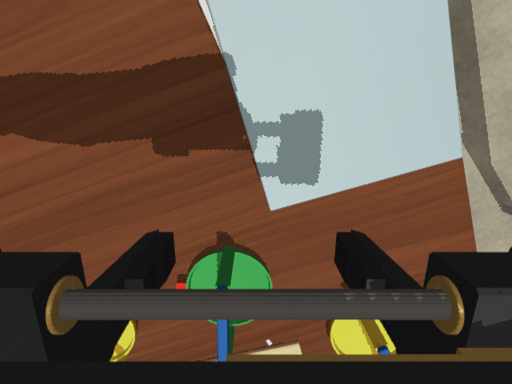

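Top view: the dish candidates are silver (238,196), yellow (237,246), green (177,246) and yellow (129,207). The silver one, on the plywood stand, is mine. The knob can only be the black one at (364,219) on the regulator, and the hood tab is the orange one near (404,223). I'll check these in close crops.

Run:
```python
import cv2,numpy as np
t=cv2.imread("pics/top0.png");s=cv2.imread("pics/side0.png")
a=cv2.resize(t[185:260,335:455],None,fx=6,fy=6,interpolation=cv2.INTER_CUBIC)
cv2.imwrite("pics/c1.png",a)
cv2.imwrite("pics/c2.png",cv2.resize(t[165:225,150:270],None,fx=6,fy=6,interpolation=cv2.INTER_CUBIC))
cv2.imwrite("pics/c3.png",cv2.resize(s[300:384,210:310],None,fx=6,fy=6,interpolation=cv2.INTER_CUBIC))
cv2.imwrite("pics/c4.png",cv2.resize(s[95:220,200:300],None,fx=4.5,fy=4.5,interpolation=cv2.INTER_CUBIC))
```

```text
(no output)
```

View pics/c1.png

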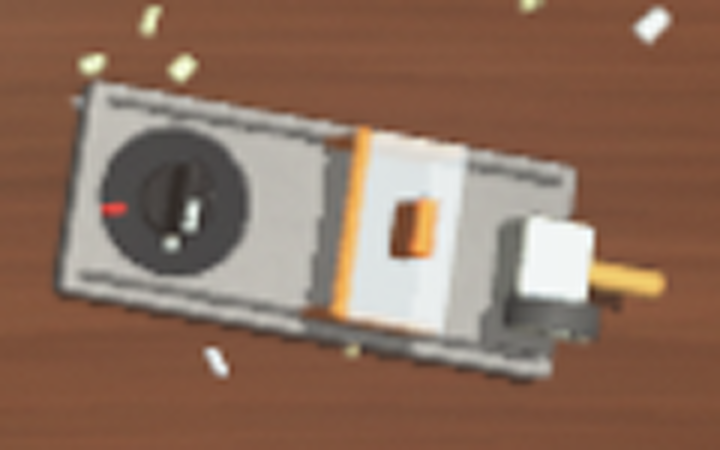

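View pics/c2.png

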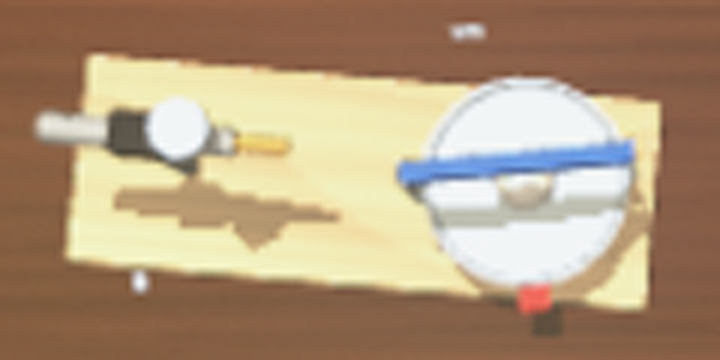

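View pics/c3.png

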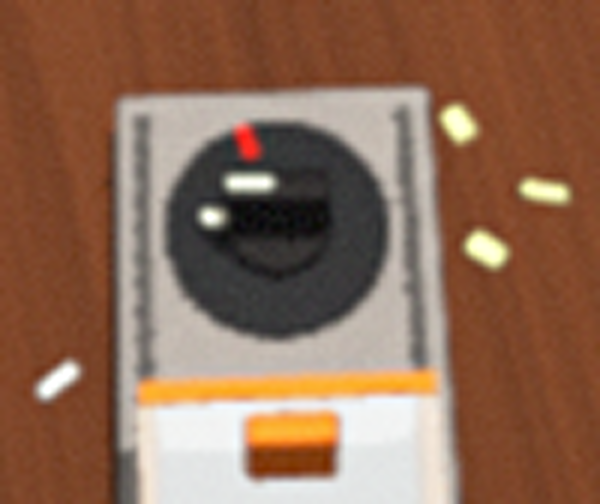

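View pics/c4.png

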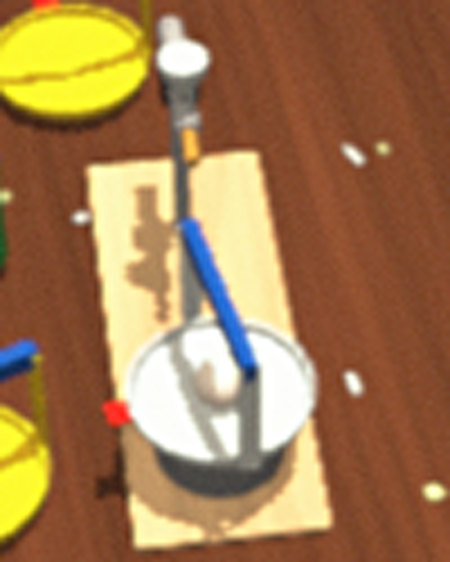

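```bash
cat > h.py <<'E'
import numpy as np,cv2
from scipy.spatial.transform import Rotation as R
def load(n): return dict(np.load(n))
def cam_pose(d,st=None):
    if "camera_from_world" in d: return np.linalg.inv(d["camera_from_world"])
    T=np.eye(4);T[:3,:3]=R.from_quat(st["eef_rot"]).as_matrix();T[:3,3]=st["tool_pos"]
    return T@d["tool_from_camera"]
def ray(d,u,v,st=None):
    W=cam_pose(d,st); k=np.linalg.inv(d["mtx"])@[u,v,1]; return W[:3,3],W[:3,:3]@k
def onz(d,u,v,z,st=None):
    o,k=ray(d,u,v,st); return o+k*(z-o[2])/k[2]
def proj(d,p,st=None):
    C=np.linalg.inv(cam_pose(d,st)); q=C[:3,:3]@np.asarray(p)+C[:3,3]; q=d["mtx"]@q; return q[:2]/q[2]
def blobs(d,lo,hi,roi,amin=4):
    x0,y0,x1,y1=roi
    m=np.zeros(d["img"].shape[:2],np.uint8)
    hsv=cv2.cvtColor(d["img"],cv2.COLOR_RGB2HSV)
    m[y0:y1,x0:x1]=cv2.inRange(hsv,np.array(lo),np.array(hi))[y0:y1,x0:x1]
    n,l,s,c=cv2.connectedComponentsWithStats(m)
    return [(s[i,4],c[i].round(1),l==i) for i in range(1,n) if s[i,4]>=amin]
def tri(o1,k1,o2,k2):
    k1=k1/np.linalg.norm(k1);k2=k2/np.linalg.norm(k2)
    A=np.stack([k1,-k2],1); t=np.linalg.lstsq(A,o2-o1,rcond=None)[0]
    a=o1+k1*t[0];b=o2+k2*t[1]; return (a+b)/2,np.linalg.norm(a-b)
E
python3 - <<'E'
from h import *
t=load("/tmp/top0.npz");s=load("/tmp/side0.npz")
for d,n,roi in((t,"top",(345,200,380,245)),(s,"side",(230,315,280,370))):
    print(n)
    for nm,lo,hi in (("dark",(0,0,0),(179,255,75)),("red",(0,150,120),(8,255,255)),("orange",(9,150,120),(18,255,255)),("white",(0,0,200),(179,60,255))):
        r2=roi if nm!="orange" else ((390,200,420,250) if n=="top" else (225,360,290,384))
        for a,c,m in blobs(d,lo,hi,r2,3):
            print(nm,a,c, "z30",onz(d,*c,.03).round(4),"z109",onz(d,*c,.109).round(4))
    for nm,lo,hi,r2 in (("blue",(100,120,60),(125,255,255),(210,180,262,210) if n=="top" else (225,140,272,195)),("redtab",(0,150,120),(8,255,255),(225,200,250,225) if n=="top" else (215,175,235,200)),("airbr",(12,130,130),(24,255,255),(185,180,205,200) if n=="top" else (232,115,250,140))):
        for a,c,m in blobs(d,lo,hi,r2,3): 
            pts=np.argwhere(m)[:,::-1].astype(np.float32); rc=cv2.minAreaRect(pts); print(nm,a,c,rc)
            print(onz(d,*c,.155).round(4),onz(d,*c,.15).round(4))
E
```

```text
top
dark 258 [366.2 218.5] z30 [ 0.4631 -0.2016  0.03  ] z109 [ 0.4586 -0.1787  0.109 ]
red 6 [353.2 219.3] z30 [ 0.46   -0.1541  0.03  ] z109 [ 0.4557 -0.1339  0.109 ]
orange 44 [392.8 221.7] z30 [ 0.4517 -0.2984  0.03  ] z109 [ 0.4479 -0.2699  0.109 ]
orange 25 [404.4 223.3] z30 [ 0.446  -0.3406  0.03  ] z109 [ 0.4425 -0.3097  0.109 ]
white 4 [366.8 220.5] z30 [ 0.4558 -0.2036  0.03  ] z109 [ 0.4517 -0.1806  0.109 ]
white 3 [370.3 243.7] z30 [ 0.3718 -0.2137  0.03  ] z109 [ 0.3726 -0.19    0.109 ]
blue 84 [235.6 191.8] ((235.52456665039062, 191.77047729492188), (2.172858238220215, 37.30072784423828), 84.80557250976562)
[0.544 0.269 0.155] [0.5447 0.2692 0.15  ]
redtab 13 [238.6 214.8] ((238.5, 214.5), (3.0, 3.0), 90.0)
[0.4671 0.2583 0.155 ] [0.4674 0.2585 0.15  ]
airbr 9 [193.  188.9] ((192.94615173339844, 188.93077087402344), (8.062257766723633, 0.8682430982589722), 7.125016689300537)
[0.5534 0.4115 0.155 ] [0.554  0.4124 0.15  ]
side
dark 910 [256.2 338.6] z30 [ 0.4624 -0.1923  0.03  ] z109 [ 0.455  -0.2242  0.109 ]
red 19 [250.9 323.5] z30 [ 0.458  -0.1516  0.03  ] z109 [ 0.450
[... 1269 characters left out ...]
271   0.109 ]
white 130 [257.9 367.7] z30 [ 0.4509 -0.2618  0.03  ] z109 [ 0.4443 -0.289   0.109 ]
blue 130 [248.1 160.2] ((248.15574645996094, 160.71311950683594), (37.1616325378418, 3.8364086151123047), 66.37062072753906)
[0.5423 0.2736 0.155 ] [0.5432 0.2781 0.15  ]
redtab 32 [225.1 186.4] ((225.00003051757812, 186.5000457763672), (6.363960266113281, 4.949747085571289), 45.0)
[0.4615 0.1925 0.155 ] [0.462  0.1967 0.15  ]
airbr 36 [242.9 127.3] ((243.97061157226562, 126.88236236572266), (7.518604278564453, 7.276068687438965), 75.96376037597656)
[0.555  0.4085 0.155 ] [0.5559 0.4137 0.15  ]
airbr 3 [233. 130.] ((233.0, 130.0), (2.0, 0.0), 180.0)
[0.5237 0.4034 0.155 ] [0.5246 0.4086 0.15  ]
```

```bash
cat >> h.py <<'E'
def st():
    from plant import r
    return r.get_state()
def rel(target=None,s=None):
    """shift (mm) in tool axes to world target; tool heading"""
    s=s or st(); M=R.from_quat(s["eef_rot"]).as_matrix()
    print("t",round(s["clock"],2),"pos",s["tool_pos"].round(4),"F",s["contact_force"].round(1),"M",s["moment"].round(2),"op",round(s["opening"]*88.1,1))
    print("toolx yaw",np.degrees(np.arctan2(M[1,0],M[0,0])).round(2),"tooly",M[:,1].round(4))
    if target is not None: print("shift mm",(M.T@(np.asarray(target)-s["tool_pos"])*1000).round(1))
E
python3 -c "
from h import *
rel([.44,-.19,.24]);print(R.from_quat(st()['eef_rot']).as_matrix().round(3))"
```

```text
t 0.15 pos [0.2088 0.5886 0.2381] F [-1.1  0.1 -0.3] M [-0.05 -0.01  0.  ] op 88.1
toolx yaw 70.48 tooly [-4.0e-04 -1.3e-03 -1.0e+00]
shift mm [-656.6   -1.  -478.1]
[[ 0.334 -0.    -0.943]
 [ 0.943 -0.001  0.334]
 [-0.001 -1.    -0.   ]]
```

```bash
python3 -m inch '[[-14,0,-10,0,0,0],[-27,0,-20,0,0,0],[-27,0,-20,0,0,0],[-27,0,-20,0,0,0],[-27,0,-20,0,0,0],[-27,0,-20,0,0,0],[-27,0,-20,0,0,0],[-27,0,-20,0,0,0],[-27,0,-20,0,0,0],[-27,0,-20,0,0,0],[-27,0,-20,0,0,0],[-27,0,-20,0,0,0]]'
python3 -m inch '[[-27,0,-19,0,0,0],[-27,0,-19,0,0,0],[-27,0,-19,0,0,0],[-27,0,-19,0,0,0],[-27,0,-19,0,0,0],[-27,0,-19,0,0,0],[-27,0,-19,0,0,0],[-27,0,-19,0,0,0],[-27,0,-19,0,0,0],[-27,0,-19,0,0,0],[-27,0,-19,0,0,0],[-20,0,-10,0,0,0]]'
python3 -m inch '[[-12,0,-5,0,0,0],[0,0,0,0,0,0],[0,0,0,0,0,0]]'
python3 -c "
from h import *
rel([.41,-.19,.24]);print(st()['q'].round(2))"
```

```text
clock: 1.15
tool_pos: [0.3219, 0.2175, 0.2387]
eef_rot: [0.577, 0.408, -0.408, -0.577]
contact_force: [1.2, 0.8, -0.2]
opening: 0.999
clock: 2.15
tool_pos: [0.4231, -0.1562, 0.2387]
eef_rot: [0.579, 0.407, -0.407, -0.578]
contact_force: [0.8, 0.0, -0.1]
opening: 0.999
clock: 2.4
tool_pos: [0.4226, -0.1659, 0.2385]
eef_rot: [-0.578, -0.408, 0.408, 0.578]
contact_force: [0.1, 0.9, -0.2]
opening: 1.0
t 2.4 pos [ 0.4226 -0.1659  0.2385] F [ 0.1  0.9 -0.2] M [ 0.02 -0.02 -0.01] op 88.1
toolx yaw 70.39 tooly [-4.e-04  6.e-04 -1.e+00]
shift mm [-27.   -1.5   3.8]
[ 0.47  0.48 -0.3   2.06  0.23  0.63  1.25]
```

```bash
python3 -m inch '[[-15,0,-3,0,-0.11,0],[-5,0,0,0,-0.11,0],[0,0,0,0,-0.11,0],[0,0,0,0,0,0],[0,0,0,0,0,0]]'
python3 - <<'E'
from h import *
from plant import r
s=r.get_state();d=r.snapshot("wrist");rel(s=s)
np.savez("/tmp/w1.npz",**d,**{k:s[k] for k in("eef_rot","tool_pos")})
cv2.imwrite("pics/w1.png",d["img"][:,:,::-1])
E
```

```text
clock: 2.82
tool_pos: [0.4196, -0.1843, 0.2387]
eef_rot: [-0.503, -0.497, 0.497, 0.503]
contact_force: [-0.8, 1.0, -0.2]
opening: 1.002
t 2.82 pos [ 0.4196 -0.1843  0.2387] F [-0.8  1.  -0.2] M [-0.01 -0.03 -0.03] op 88.3
toolx yaw 89.34 tooly [-0.     0.001 -1.   ]
```

View pics/w1.png

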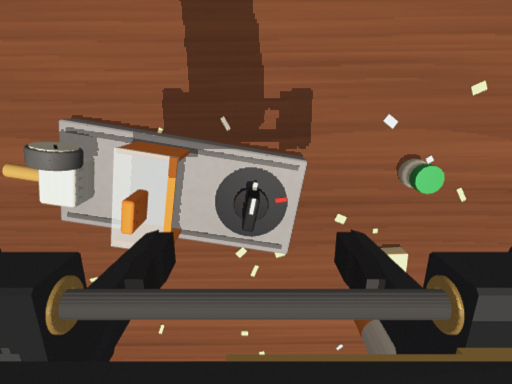

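Run:
```python
from h import *
d=load("/tmp/w1.npz");s=d
im=d["img"]
cv2.imwrite("pics/c5.png",cv2.resize(im[160:255,195:310],None,fx=6,fy=6,interpolation=cv2.INTER_CUBIC)[:,:,::-1])
cv2.imwrite("pics/c6.png",cv2.resize(im[110:255,95:200],None,fx=4,fy=4,interpolation=cv2.INTER_CUBIC)[:,:,::-1])
```

```text
(no output)
```

View pics/c5.png

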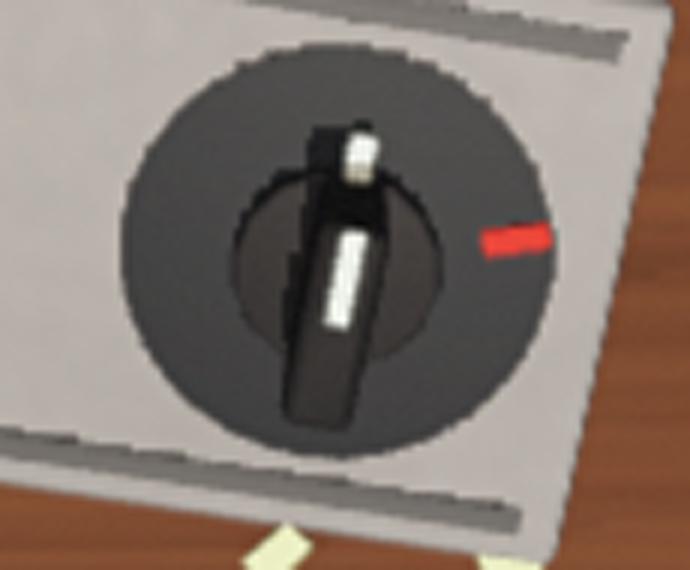

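View pics/c6.png

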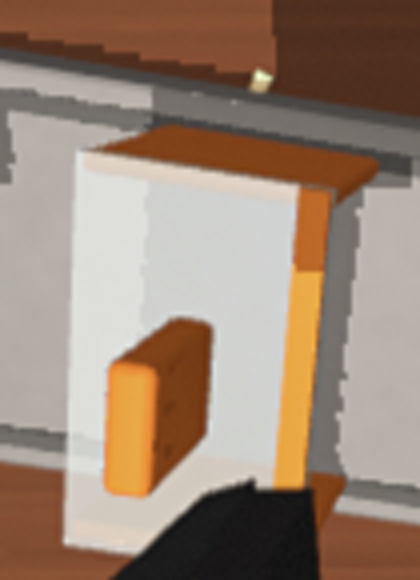

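Run:
```python
from h import *
d=load("/tmp/w1.npz");s=d
f=lambda x,y:(195+(x+.5)/6-.5,160+(y+.5)/6-.5)
c=onz(d,*f(337.5,250),.03,s)
print("dial",c, [np.linalg.norm(onz(d,*f(*p),.03,s)-c).round(4) for p in((120,240),(555,262),(340,43),(335,457))])
m=onz(d,*f(482,243),.031,s);print("mark",m,np.linalg.norm((m-c)[:2]),np.degrees(np.arctan2(*(m-c)[1::-1])))
for z in(.04,.045,.05,.055):
    p=onz(d,*f(362,132),z,s);print("ptr",z,p,np.linalg.norm((p-c)[:2]),np.degrees(np.arctan2(*(p-c)[1::-1])))
a=onz(d,*f(353,230),.074,s);b=onz(d,*f(337,328),.074,s);e=onz(d,*f(318,428),.074,s)
print(a,b,e,"bar yaw",np.degrees(np.arctan2(*(a-b)[1::-1])),np.degrees(np.arctan2(*(a-e)[1::-1])))
u=(a-e)/np.linalg.norm(a-e);print("bar centre from far end",e+u*.021)
g=lambda x,y:(95+(x+.5)/4-.5,110+(y+.5)/4-.5)
# tab top corners; z=.03+.059+.042=.131
for p in((112,365),(158,368),(150,492),(108,488)): print("tabtop",onz(d,*g(*p),.131,s).round(4))
# block edge direction
for p in((120,390),(300,450)): pass
e1=onz(d,61,121,.03,s);e2=onz(d,305,159,.03,s);print("block yaw",np.degrees(np.arctan2(*(e2-e1)[1::-1])),e2)
```

```text
dial [ 0.46159539 -0.18789456  0.03      ] [np.float64(0.046), np.float64(0.0462), np.float64(0.0445), np.float64(0.0478)]
mark [ 0.46006103 -0.15739432  0.031     ] 0.03053880554987875 92.87992414773733
ptr 0.04 [ 0.43333824 -0.1824446   0.04      ] 0.028777914142569718 169.08339797931347
ptr 0.045 [ 0.43205884 -0.18244644  0.045     ] 0.03003480951298323 169.5490689589672
ptr 0.05 [ 0.43077943 -0.18244829  0.05      ] 0.031293529421761675 169.97730498575632
ptr 0.055 [ 0.42950003 -0.18245013  0.055     ] 0.032553862228091056 170.3724031029915
[ 0.44329587 -0.18431482  0.074     ] [ 0.46257277 -0.18755108  0.074     ] [ 0.48292448 -0.19148001  0.074     ] bar yaw 170.46990027553215 169.75115843715128
bar centre from far end [ 0.46225955 -0.18774362  0.074     ]
tabtop [ 0.4268 -0.3027  0.131 ]
tabtop [ 0.4276 -0.2924  0.131 ]
tabtop [ 0.4581 -0.2982  0.131 ]
tabtop [ 0.457  -0.3079  0.131 ]
block yaw 80.50699995161388 [ 0.40822935 -0.12117535  0.03      ]
```

```bash
python3 -m inch '[[-3,20,-20,0,0.08,0],[0,20,-20,0,0.08,0],[0,20,0,0,0,0],[0,20,0,0,0,0],[0,10,0,0,0,0],[0,0,0,0,0,0],[0,0,0,0,0,0]]' 50 20
python3 -c "
from h import *
rel([.462,-.188,.052]);print(st()['q'].round(2))"
```

```text
clock: 3.45
tool_pos: [0.4594, -0.19, 0.1485]
eef_rot: [-0.54, -0.455, 0.456, 0.541]
contact_force: [-0.5, 0.2, 0.5]
opening: 0.563
t 3.45 pos [ 0.4594 -0.19    0.1485] F [-0.5  0.2  0.5] M [0.02 0.01 0.01] op 49.6
toolx yaw 80.22 tooly [-1.e-03  4.e-04 -1.e+00]
shift mm [ 2.4 96.5 -2.3]
[ 0.46  0.68 -0.26  2.03  0.36  0.48  1.33]
```

```bash
python3 -m inch '[[2,20,-2,0,0,0],[0,25,0,0,0,0],[0,20,0,0,0,0],[0,16,0,0,0,0],[0,10,0,0,0,0],[0,5,0,0,0,0],[0,0,0,0,0,0]]'
python3 -c "
from h import *
rel([.462,-.188,.052])"
```

```text
clock: 4.03
tool_pos: [0.462, -0.1891, 0.0526]
eef_rot: [-0.541, -0.456, 0.456, 0.541]
contact_force: [0.2, -0.4, -0.3]
opening: 0.569
t 4.03 pos [ 0.462  -0.1891  0.0526] F [ 0.2 -0.4 -0.3] M [ 0.05 -0.02 -0.03] op 50.1
toolx yaw 80.21 tooly [-0.e+00  1.e-04 -1.e+00]
shift mm [1.  0.6 0.2]
```

```bash
python3 -m inch '[[0,0,0,0,0,0],[0,0,0,0,0,0],[0,0,0,0,0,0],[0,0,0,0,0,0],[0,0,0,0,0,0],[0,0,0,0,0,0]]' 8 12
python3 -c "
from h import *
rel()"
python3 -m inch '[[0,0,0,0,0.05,0],[0,0,0,0,0.09,0],[0,0,0,0,0.09,0],[0,0,0,0,0.09,0],[0,0,0,0,0.09,0],[0,0,0,0,0.09,0],[0,0,0,0,0.09,0],[0,0,0,0,0.09,0],[0,0,0,0,0,0]]'
python3 -c "
from h import *
rel()"
```

```text
clock: 4.53
tool_pos: [0.462, -0.1891, 0.053]
eef_rot: [0.541, 0.456, -0.455, -0.541]
contact_force: [-1.1, -1.5, 2.9]
opening: 0.159
t 4.53 pos [ 0.462  -0.1891  0.053 ] F [-1.1 -1.5  2.9] M [-0.11  0.1  -0.06] op 14.0
toolx yaw 80.21 tooly [ 7.e-04  2.e-04 -1.e+00]
clock: 5.28
tool_pos: [0.4625, -0.188, 0.053]
eef_rot: [-0.662, -0.249, 0.248, 0.662]
contact_force: [0.5, 3.8, 4.6]
opening: 0.159
t 5.28 pos [ 0.4625 -0.188   0.053 ] F [0.5 3.8 4.6] M [ 0.64 -0.18 -0.04] op 14.0
toolx yaw 41.2 tooly [ 0.0012  0.0011 -1.    ]
```

```bash
python3 -m inch '[[0,0,0,0,0.09,0],[0,0,0,0,0.09,0],[0,0,0,0,0.09,0],[0,0,0,0,0.09,0],[0,0,0,0,0.09,0],[0,0,0,0,0.09,0],[0,0,0,0,0.09,0],[0,0,0,0,0.035,0],[0,0,0,0,0,0],[0,0,0,0,0,0]]'
python3 - <<'E'
from h import *
from plant import r
rel()
s=r.get_state();d=r.snapshot("side")
np.savez("/tmp/s2.npz",**d)
cv2.imwrite("pics/s2.png",cv2.resize(d["img"][290:384,200:320],None,fx=6,fy=6,interpolation=cv2.INTER_CUBIC)[:,:,::-1])
E
```

```text
clock: 6.12
tool_pos: [0.4637, -0.1875, 0.053]
eef_rot: [-0.706, -0.022, 0.02, 0.707]
contact_force: [3.3, 4.8, 2.9]
opening: 0.152
t 6.12 pos [ 0.4637 -0.1875  0.053 ] F [3.3 4.8 2.9] M [ 0.87 -0.57 -0.01] op 13.4
toolx yaw 3.43 tooly [ 0.0029  0.0017 -1.    ]
```

View pics/s2.png

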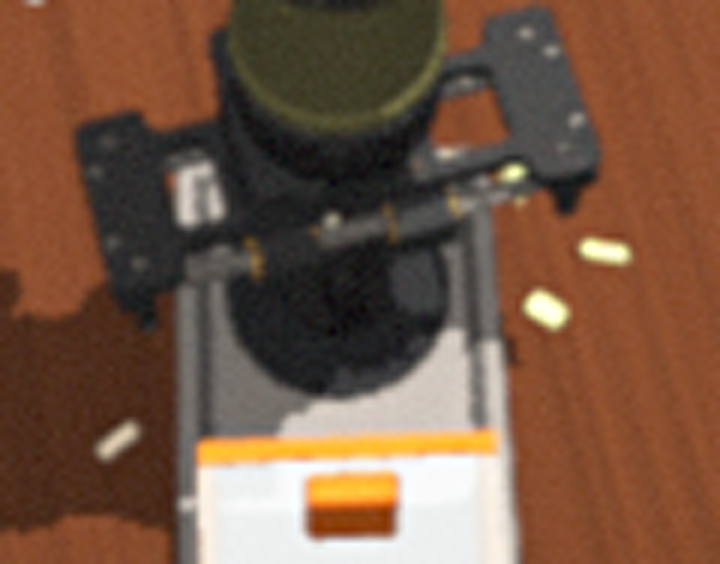

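Run:
```python
from h import *
from plant import r
s=r.get_state();d=r.snapshot("wrist")
np.savez("/tmp/w2.npz",**d,**{k:s[k] for k in("eef_rot","tool_pos")})
cv2.imwrite("pics/w2.png",d["img"][:,:,::-1])
```

```text
(no output)
```

View pics/w2.png

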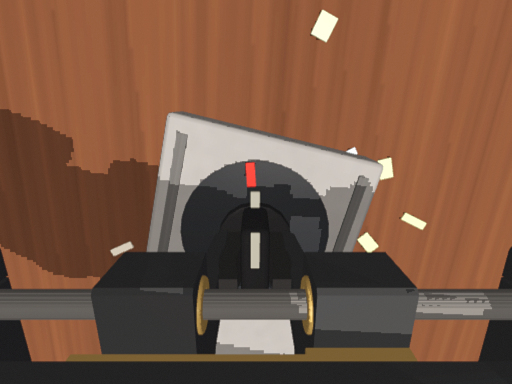

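Run:
```python
from h import *
d=load("/tmp/w2.npz");s=d
cv2.imwrite("pics/c7.png",cv2.resize(d["img"][145:285,175:335],None,fx=5,fy=5,interpolation=cv2.INTER_CUBIC)[:100*6,:,::-1])
c=np.array([.4618,-.1879,.03]);print(s["tool_pos"],R.from_quat(s["eef_rot"]).as_matrix()[:,1])
for nm,lo,hi,roi in(("red",(0,150,120),(8,255,255),(230,155,270,195)),("wh",(0,0,150),(60,70,255),(245,188,265,212)),("stripe",(0,0,150),(60,70,255),(245,228,265,275))):
  for a,q,m in blobs(d,lo,hi,roi,5):
    pts=np.argwhere(m)[:,::-1];print(nm,a,q,pts.min(0),pts.max(0))
    for z in(.031,.045,.074):
        p=onz(d,*q,z,s);v=p-c;print(z,p.round(4),np.hypot(*v[:2]).round(4),np.degrees(np.arctan2(v[1],v[0])).round(2))
```

```text
[ 0.46371917 -0.18756493  0.05304345] [ 0.00300788  0.00170447 -0.99999402]
red 231 [250.2 173.9] [245 162] [255 186]
0.031 [ 0.4589 -0.1508  0.031 ] 0.0373 94.43
0.045 [ 0.4589 -0.1476  0.045 ] 0.0404 94.09
0.074 [ 0.4589 -0.141   0.074 ] 0.047 93.55
wh 138 [254.8 199.2] [251 192] [259 207]
0.031 [ 0.4626 -0.1661  0.031 ] 0.0218 88.0
0.045 [ 0.4622 -0.1617  0.045 ] 0.0262 89.02
0.074 [ 0.4616 -0.1524  0.074 ] 0.0355 90.32
stripe 290 [254.7 249.6] [251 233] [259 267]
0.031 [ 0.4645 -0.1996  0.031 ] 0.012 -76.8
0.045 [ 0.4641 -0.1923  0.045 ] 0.005 -62.99
0.074 [ 0.4631 -0.1773  0.074 ] 0.0107 83.14
```

View pics/c7.png

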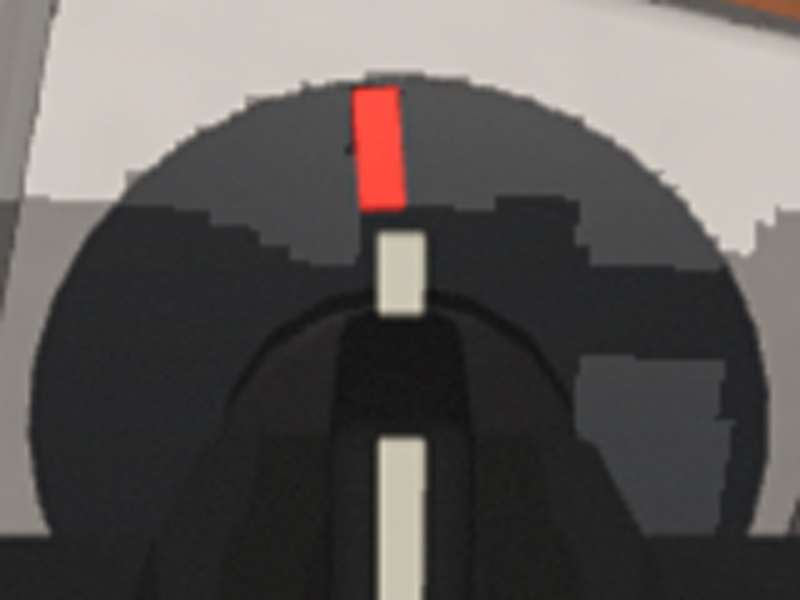

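Run:
```python
from h import *
from scipy.optimize import least_squares as LS
def fit(P): 
    r=LS(lambda a:np.hypot(P[:,0]-a[0],P[:,1]-a[1])-a[2],[*P.mean(0)[:2],.046]);return r.x,np.abs(r.fun).max()
d=load("/tmp/w2.npz")
f=lambda x,y:(175+(x+.5)/5-.5,145+(y+.5)/5-.5)
P=np.array([onz(d,*f(*p),.032,d) for p in((126,195),(185,140),(250,98),(365,72),(430,75),(520,100),(640,165),(720,250),(30,420),(768,410),(748,530),(50,530),(55,290))])
x,e=fit(P);print(x,e)
for p in((383,212),(377,150),(377,88)):
    v=onz(d,*f(*p),.032,d)[:2]-x[:2];print("mark",np.hypot(*v),np.degrees(np.arctan2(v[1],v[0])))
for z in (.04,.045,.05):
  for p in((402,232),(401,315)):
    v=onz(d,*f(*p),z,d)[:2]-x[:2];print("ptr",z,np.hypot(*v),np.degrees(np.arctan2(v[1],v[0])))
d=load("/tmp/w1.npz")
f=lambda x,y:(195+(x+.5)/6-.5,160+(y+.5)/6-.5)
P=np.array([onz(d,*f(*p),.032,d) for p in((120,240),(555,262),(340,43),(335,457),(200,90),(470,80),(180,385),(500,375))])
x,e=fit(P);print(x,e)
for p in((482,243),(517,240),(553,237)):
    v=onz(d,*f(*p),.032,d)[:2]-x[:2];print("mark",np.hypot(*v),np.degrees(np.arctan2(v[1],v[0])))
```

```text
[ 0.46355328 -0.18758711  0.04555745] 0.0007297096747494111
mark 0.029422181590331584 97.01716484934774
mark 0.03694286649517902 97.34431907599235
mark 0.04423645555206763 96.66392137716511
ptr 0.04 0.02922470095510241 92.69870242983228
ptr 0.04 0.01930816295201694 92.62669739186254
ptr 0.045 0.030670852534712426 92.77008193389756
ptr 0.045 0.021065299930289803 92.73870136218278
ptr 0.05 0.03211704742972302 92.83503325211528
ptr 0.05 0.02282250501173964 92.8334582925712
[ 0.4618712  -0.18784103  0.04555989] 0.0012673565668340075
mark 0.030450523639392307 94.02058033991533
mark 0.03782223083527221 94.11493338530121
mark 0.04539626820646436 94.15613193638849
```

```bash
python3 -m inch '[[0,0,0,0,-0.04,0],[0,0,0,0,-0.03,0],[0,0,0,0,0,0],[0,0,0,0,0,0]]'
python3 - <<'E'
from h import *
from plant import r
s=r.get_state();d=r.snapshot("wrist");rel(s=s)
np.savez("/tmp/w3.npz",**d,**{k:s[k] for k in("eef_rot","tool_pos")})
cv2.imwrite("pics/c8.png",cv2.resize(d["img"][145:265,175:335],None,fx=5,fy=5,interpolation=cv2.INTER_CUBIC)[:,:,::-1])
E
```

```text
clock: 6.55
tool_pos: [0.4635, -0.1876, 0.053]
eef_rot: [-0.705, -0.047, 0.045, 0.706]
contact_force: [2.4, 4.3, 3.3]
opening: 0.16
t 6.55 pos [ 0.4635 -0.1876  0.053 ] F [2.4 4.3 3.3] M [ 0.88 -0.6  -0.  ] op 14.1
toolx yaw 7.47 tooly [ 0.0028  0.0018 -1.    ]
```

View pics/c8.png

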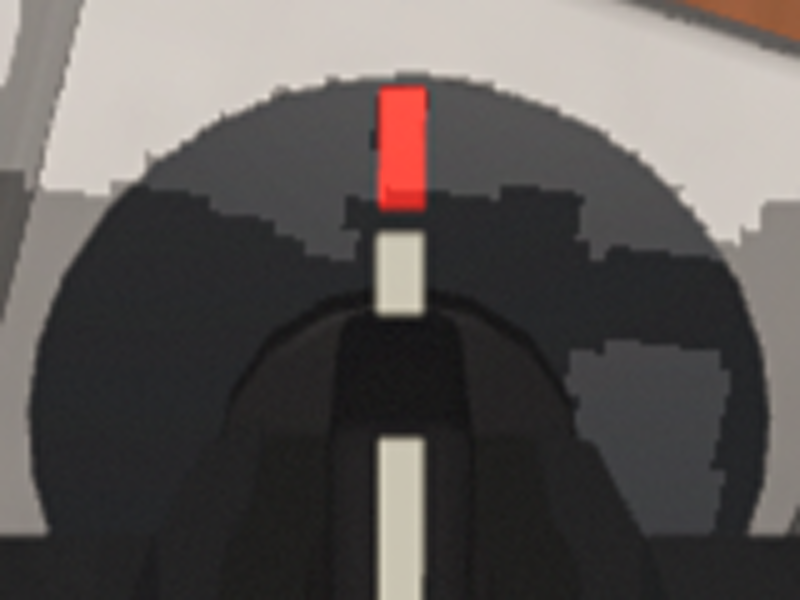

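```bash
python3 -m inch '[[0,0,0,0,0,0],[0,0,0,0,0,0],[0,0,0,0,0,0],[0,-10,0,0,0,0],[0,-20,0,0,0,0],[0,-30,0,0,0,0],[0,-30,0,0,0,0],[0,-20,0,0,0.1,0],[0,-10,0,0,0.1,0],[0,0,0,0,0.1,0],[0,0,0,0,0,0],[0,0,0,0,0,0]]' 70
python3 - <<'E'
from h import *
from plant import r
rel([.4435,-.3003,.165])
s=r.get_state();d=r.snapshot("wrist")
np.savez("/tmp/w4.npz",**d,**{k:s[k] for k in("eef_rot","tool_pos")})
cv2.imwrite("pics/w4.png",d["img"][:,:,::-1])
E
```

```text
clock: 7.6
tool_pos: [0.4614, -0.1893, 0.1731]
eef_rot: [0.705, -0.061, 0.061, -0.704]
contact_force: [-0.5, -0.2, 0.6]
opening: 0.795
t 7.6 pos [ 0.4614 -0.1893  0.1731] F [-0.5 -0.2  0.6] M [-0.07  0.1   0.06] op 70.1
toolx yaw -9.87 tooly [-2.e-04 -3.e-04 -1.e+00]
shift mm [   1.4    8.1 -112.4]
```

View pics/w4.png

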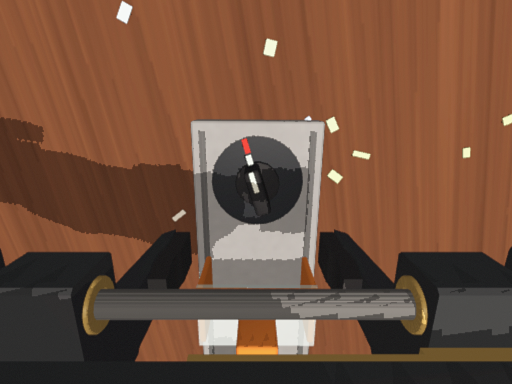

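```bash
python3 -m inch '[[1.4,0,-20,0,0,0],[0,0,-35,0,0,0],[0,0,-35,0,0,0],[0,10,-22,0,0,0],[0,25,0,0,0,0],[0,20,0,0,0,0],[0,13,0,0,0,0],[0,5,0,0,0,0],[0,0,0,0,0,0]]'
python3 - <<'E'
from h import *
from plant import r
rel([.4435,-.3003,.100])
d=r.snapshot("side")
cv2.imwrite("pics/s3.png",cv2.resize(d["img"][290:384,200:320],None,fx=6,fy=6,interpolation=cv2.INTER_CUBIC)[:,:,::-1])
E
```

```text
clock: 8.4
tool_pos: [0.4426, -0.2992, 0.0983]
eef_rot: [-0.704, 0.062, -0.06, 0.705]
contact_force: [0.3, -0.4, -0.4]
opening: 0.793
t 8.4 pos [ 0.4426 -0.2992  0.0983] F [ 0.3 -0.4 -0.4] M [-0.05  0.11 -0.05] op 69.9
toolx yaw -9.96 tooly [-0.0028  0.0021 -1.    ]
shift mm [ 1.1 -1.7 -0.9]
```

View pics/s3.png

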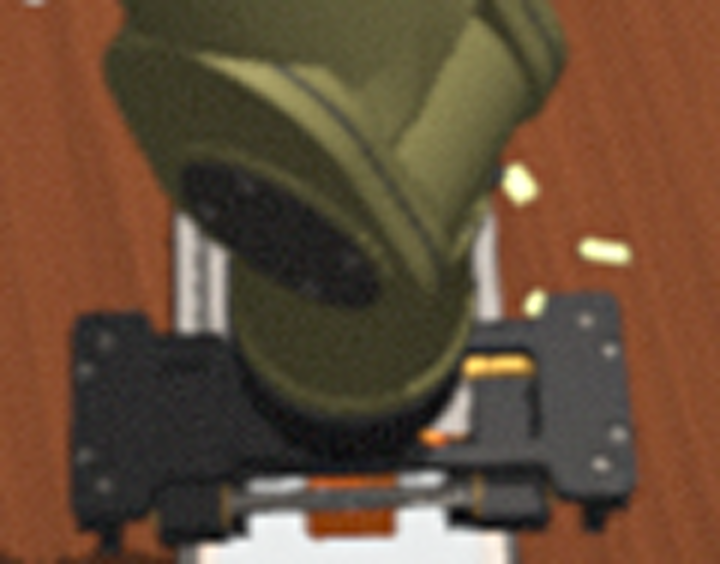

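```bash
python3 -m inch '[[0,0,0,0,0,0],[0,0,0,0,0,0],[0,0,0,0,0,0],[0,0,0,0,0,0],[0,0,0,0,0,0],[0,0,0,0,0,0]]' 28 20
python3 -c "
from h import *
rel()"
python3 -m inch '[[0,0,6,0,0,0],[0,0,12,0,0,0],[0,0,12,0,0,0],[0,0,12,0,0,0],[0,0,12,0,0,0],[0,0,12,0,0,0],[0,0,12,0,0,0],[0,0,12,0,0,0],[0,0,10,0,0,0],[0,0,5,0,0,0],[0,0,0,0,0,0],[0,0,0,0,0,0]]'
python3 -c "
from h import *
rel([.4637,-.1876,.1])"
```

```text
clock: 8.95
tool_pos: [0.444, -0.2998, 0.1]
eef_rot: [0.705, -0.061, 0.062, -0.704]
contact_force: [-0.2, -0.3, 2.2]
opening: 0.383
t 8.95 pos [ 0.444  -0.2998  0.1   ] F [-0.2 -0.3  2.2] M [-0.15  0.16 -0.01] op 33.7
toolx yaw -10.01 tooly [ 9.e-04 -4.e-04 -1.e+00]
clock: 9.95
tool_pos: [0.463, -0.1941, 0.1]
eef_rot: [-0.704, 0.061, -0.061, 0.705]
contact_force: [2.5, 1.0, 5.9]
opening: 0.385
t 9.95 pos [ 0.463  -0.1941  0.1   ] F [2.5 1.  5.9] M [ 0.19 -0.37 -0.11] op 33.9
toolx yaw -9.91 tooly [ 0.0011  0.0016 -1.    ]
shift mm [-0.4 -0.   6.5]
```

Now I'll press gently against the stop.

```bash
python3 -m inch '[[0,0,3,0,0,0],[0,0,2,0,0,0],[0,0,2,0,0,0],[0,0,1,0,0,0],[0,0,0,0,0,0],[0,0,0,0,0,0]]'
python3 -c "
from h import *
rel([.4637,-.1876,.1])"
python3 -m inch '[[0,0,1,0,0,0],[0,0,1,0,0,0],[0,0,1,0,0,0],[0,0,0,0,0,0]]'
python3 -c "
from h import *
rel([.4637,-.1876,.1])"
```

```text
clock: 10.45
tool_pos: [0.4642, -0.1875, 0.1]
eef_rot: [-0.704, 0.061, -0.062, 0.705]
contact_force: [1.9, -1.2, 6.5]
opening: 0.384
t 10.45 pos [ 0.4642 -0.1875  0.1   ] F [ 1.9 -1.2  6.5] M [-0.31 -0.29 -0.02] op 33.8
toolx yaw -9.98 tooly [ 1.4e-03  2.0e-04 -1.0e+00]
shift mm [-0.5 -0.  -0.2]
clock: 10.78
tool_pos: [0.4644, -0.1865, 0.0999]
eef_rot: [0.705, -0.061, 0.063, -0.704]
contact_force: [1.7, -4.7, 3.5]
opening: 0.384
t 10.78 pos [ 0.4644 -0.1865  0.0999] F [ 1.7 -4.7  3.5] M [-1.08 -0.13  0.06] op 33.8
toolx yaw -10.07 tooly [ 0.0015 -0.0023 -1.    ]
shift mm [-0.4 -0.  -1.2]
```

```bash
python3 -m inch '[[0,0,1.5,0,0,0],[0,0,1.5,0,0,0],[0,0,0,0,0,0],[0,0,0,0,0,0]]'
python3 -c "
from h import *
rel([.4637,-.1876,.1])"
```

```text
clock: 11.12
tool_pos: [0.4644, -0.1863, 0.1]
eef_rot: [0.706, -0.062, 0.064, -0.702]
contact_force: [1.2, -10.3, 3.3]
opening: 0.387
t 11.12 pos [ 0.4644 -0.1863  0.1   ] F [  1.2 -10.3   3.3] M [-2.27  0.11  0.18] op 34.1
toolx yaw -10.2 tooly [ 0.0017 -0.0059 -1.    ]
shift mm [-0.5 -0.  -1.4]
```

```bash
python3 -m inch '[[0,0,0,0,0,0],[0,0,0,0,0,0],[0,0,0,0,0,0],[0,-15,0,0,0,0],[0,-30,0,0,0,0],[0,-35,0,0,0,0],[0,-35,0,0,0,0],[0,-30,0,0,0,0],[0,-15,0,0,0,0],[0,0,0,0,0,0]]' 60
python3 - <<'E'
from h import *
from plant import r
s=r.get_state();rel([.544,.255,.26]);d=r.snapshot("wrist")
cv2.imwrite("pics/w5.png",d["img"][:,:,::-1])
E
```

```text
clock: 11.95
tool_pos: [0.4657, -0.182, 0.2625]
eef_rot: [-0.704, 0.059, -0.063, 0.704]
contact_force: [0.7, -0.5, -0.6]
opening: 0.682
t 11.95 pos [ 0.4657 -0.182   0.2625] F [ 0.7 -0.5 -0.6] M [-0.09  0.09 -0.02] op 60.1
toolx yaw -9.94 tooly [ 5.1e-03 -4.0e-04 -1.0e+00]
shift mm [  1.6   2.7 444. ]
```

View pics/w5.png

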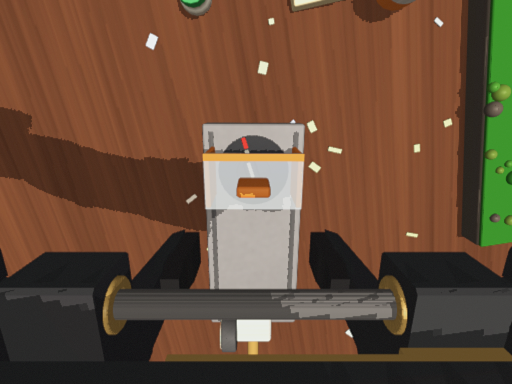

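```bash
python3 -m inch '[[0,0,20,0,0,0],[0,0,38,0,0,0],[0,0,38,0,0,0],[0,0,38,0,0,0],[0,0,38,0,0,0],[0,0,38,0,0,0],[0,0,38,0,0,0],[0,0,38,0,0,0],[0,0,38,0,0,0],[0,0,38,0,0,0],[0,0,38,0,0,0],[0,0,36,0,0,0]]'
python3 -m inch '[[0,0,8,0,0,0],[0,0,0,0,0,0],[0,0,0,0,0,0],[0,0,0,0,0,0]]'
python3 - <<'E'
from h import *
from plant import r
s=r.get_state();d=r.snapshot("wrist");rel([.544,.26,.26],s=s)
np.savez("/tmp/w6.npz",**d,**{k:s[k] for k in("eef_rot","tool_pos")})
cv2.imwrite("pics/w6.png",d["img"][:,:,::-1])
E
```

```text
clock: 13.0
tool_pos: [0.5383, 0.2493, 0.2572]
eef_rot: [0.705, -0.063, 0.06, -0.704]
contact_force: [0.6, -0.3, -0.0]
opening: 0.678
clock: 13.33
tool_pos: [0.541, 0.252, 0.2588]
eef_rot: [0.705, -0.063, 0.062, -0.703]
contact_force: [0.2, -0.3, 0.5]
opening: 0.685
t 13.33 pos [0.541  0.252  0.2588] F [ 0.2 -0.3  0.5] M [-0.1   0.11  0.04] op 60.3
toolx yaw -10.19 tooly [-0.0022 -0.0024 -1.    ]
shift mm [ 1.5 -1.3  8.4]
```

View pics/w6.png

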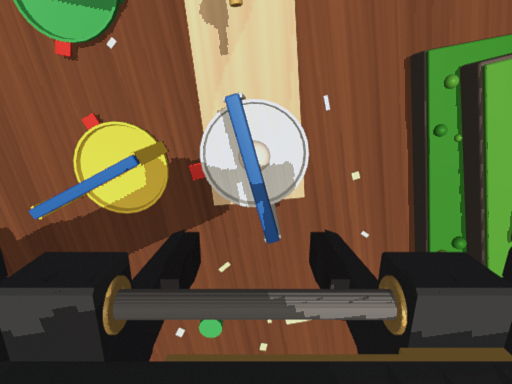

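Run:
```python
from h import *
d=load("/tmp/w6.npz");s=d
for a,q,m in blobs(d,(100,120,50),(125,255,255),(220,80,290,250),50):
    pts=np.argwhere(m)[:,::-1].astype(np.float32)
    b=cv2.boxPoints(cv2.minAreaRect(pts));print(a,q,b.round(1).tolist())
cv2.imwrite("pics/c9.png",cv2.resize(d["img"][85:250,185:320],None,fx=4.6,fy=3.6,interpolation=cv2.INTER_CUBIC)[:,:,::-1])
cv2.imwrite("pics/c10.png",cv2.resize(d["img"][0:120,170:320],None,fx=5,fy=5,interpolation=cv2.INTER_CUBIC)[:,:,::-1])
for e in(((186,0),(214,206)),((294,0),(303,197))):
    p,q=[onz(d,*x,.012,s) for x in e];v=p-q;print("board",p,q,np.degrees(np.arctan2(v[1],v[0])))
p,q=[onz(d,*x,.012,s) for x in((214,206),(303,197))];v=q-p;print("board end",v,np.degrees(np.arctan2(v[1],v[0])),(p+q)/2)
```

```text
2074 [251.7 166.5] [[224.3000030517578, 96.69999694824219], [238.3000030517578, 92.80000305175781], [279.29998779296875, 239.8000030517578], [265.3999938964844, 243.6999969482422]]
board [0.49532131 0.4551888  0.012     ] [0.47267664 0.20140306 0.012     ] 84.90114250970962
board [0.61898246 0.43293098 0.012     ] [0.59827883 0.19260194 0.012     ] 85.07629663855536
board end [ 0.12560219 -0.00880112  0.        ] -4.008244607904367 [0.53547774 0.1970025  0.012     ]
```

View pics/c9.png

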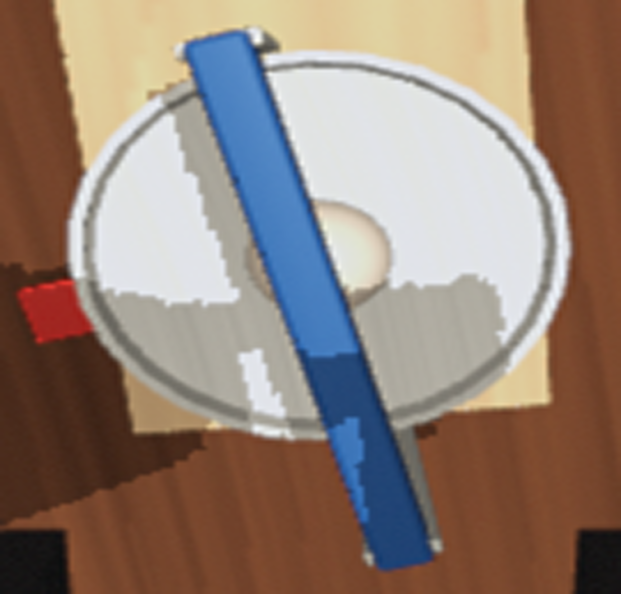

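View pics/c10.png

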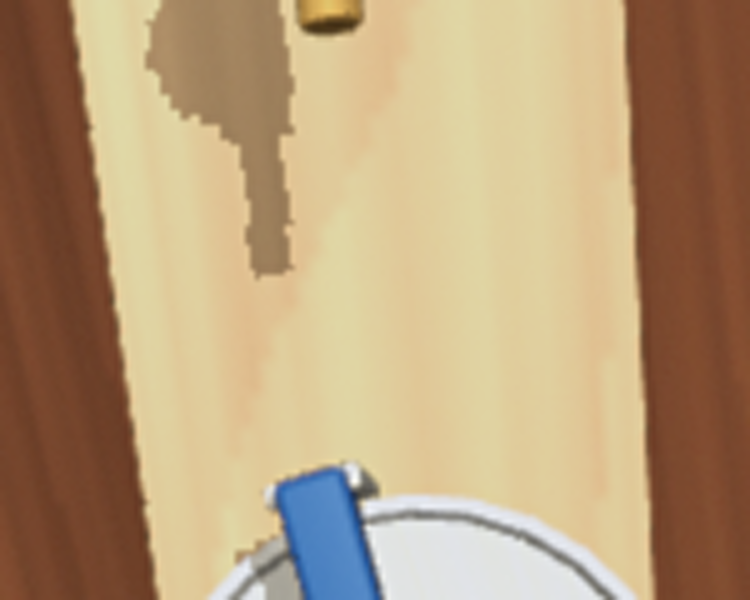

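Run:
```python
from h import *
d=load("/tmp/w6.npz");s=d
p=onz(d,232.6,96.2,.164,s);q=onz(d,273.3,239.4,.164,s)
v=p-q;g=(p+q)/2;print("bar",p,q,np.linalg.norm(v),"ctr",g,"yaw",np.degrees(np.arctan2(v[1],v[0])))
n=onz(d,236,5.2,.148,s);print("nozzle",n)
y=np.radians(85);print("plinth from nozzle",n[:2]-.13*np.array([np.cos(y),np.sin(y)]))
print(n[:2]-g[:2],np.linalg.norm(n[:2]-g[:2]),np.degrees(np.arctan2(*(n-g)[1::-1])))
rel(g)
# tab
for z in(.06,.068): print("tab",onz(d,196.5,171.5,z,s))
# side/top check of plate centre: rim ellipse centre
```

```text
bar [0.53807955 0.33570469 0.164     ] [0.54994124 0.20952447 0.164     ] 0.12673652739542454 ctr [0.54401039 0.27261458 0.164     ] yaw 95.37036105403455
nozzle [0.55258695 0.40057445 0.148     ]
plinth from nozzle [0.54125671 0.27106914]
[0.00857656 0.12795987] 0.12824696825036502 86.16546292106067
t 13.38 pos [0.5413 0.2519 0.2592] F [ 0.2 -0.6 -0.1] M [-0.09  0.08  0.01] op 60.0
toolx yaw -10.22 tooly [-0.0015 -0.0019 -1.    ]
shift mm [-0.9 95.1 21.1]
tab [0.47145635 0.26318054 0.06      ]
tab [0.47338301 0.26465462 0.068     ]
```

Run:
```python
from h import *
d=load("/tmp/w6.npz");print(st()["q"].round(2))
z=d["range_z"]
for u,v in((240,124),(247,150),(252,167),(262,200),(235.5,3),(236,2)):
    u,v=int(u),int(v);o,k=ray(d,u,v,d);print(u,v,z[v,u],(o+k*z[v,u]).round(4))
```

```text
[-0.71  0.65  0.35  1.64 -0.26  0.9  -0.44]
240 124 0.23510732 [0.5397 0.314  0.1637]
247 150 0.23979226 [0.5415 0.2928 0.1651]
252 167 0.24436076 [0.543  0.2781 0.1646]
262 200 0.25220823 [0.5463 0.2483 0.1651]
235 3 0.21898158 [0.5522 0.4004 0.1541]
236 2 0.21812643 [0.553  0.4006 0.1548]
```

```bash
python3 -m inch '[[-1,10,10,0,-0.09,0],[0,15,10,0,-0.09,0],[0,15,0,0,-0.09,0],[0,10,0,0,0,0],[0,0,0,0,0,0],[0,0,0,0,0,0],[0,0,0,0,0,0]]' 50
python3 - <<'E'
from h import *
from plant import r
s=r.get_state();d=r.snapshot("wrist");rel([.544,.2726,.136],s=s)
np.savez("/tmp/w7.npz",**d,**{k:s[k] for k in("eef_rot","tool_pos")})
cv2.imwrite("pics/w7.png",d["img"][:,:,::-1])
E
```

```text
clock: 13.97
tool_pos: [0.5439, 0.2736, 0.2105]
eef_rot: [0.706, 0.033, -0.032, -0.706]
contact_force: [-0.1, -0.5, -0.2]
opening: 0.57
t 13.97 pos [0.5439 0.2736 0.2105] F [-0.1 -0.5 -0.2] M [-0.07  0.01 -0.02] op 50.2
toolx yaw 5.26 tooly [ 1.2e-03 -1.0e-04 -1.0e+00]
shift mm [-0.1 74.5 -1. ]
```

View pics/w7.png

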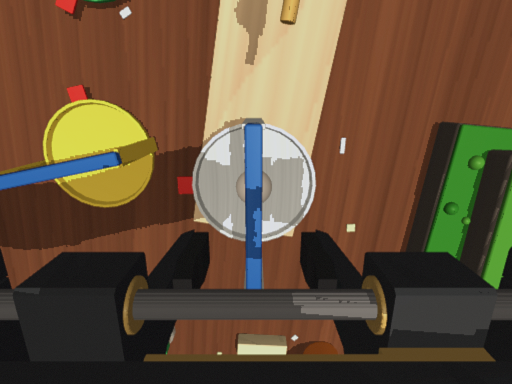

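```bash
python3 -m inch '[[0,12,0,0,0,0],[0,18,-1,0,0,0],[0,18,0,0,0,0],[0,14,0,0,0,0],[0,9,0,0,0,0],[0,3,0,0,0,0],[0,0,0,0,0,0],[0,0,0,0,0,0]]'
python3 -c "
from h import *
rel([.544,.2726,.136])"
python3 -m inch '[[0,0,0,0,0,0],[0,0,0,0,0,0],[0,0,0,0,0,0],[0,0,0,0,0,0],[0,0,0,0,0,0],[0,0,0,0,0,0]]' 6 45
python3 -c "
from h import *
rel([.544,.2726,.136])"
```

```text
clock: 14.68
tool_pos: [0.544, 0.2738, 0.1366]
eef_rot: [-0.706, -0.034, 0.033, 0.707]
contact_force: [-0.2, 0.7, -0.4]
opening: 0.567
t 14.68 pos [0.544  0.2738 0.1366] F [-0.2  0.7 -0.4] M [-0.03  0.04  0.07] op 50.0
toolx yaw 5.43 tooly [ 1.4e-03  6.0e-04 -1.0e+00]
shift mm [-0.1  0.6 -1.2]
clock: 15.18
tool_pos: [0.5433, 0.2736, 0.1358]
eef_rot: [-0.706, -0.034, 0.034, 0.706]
contact_force: [0.2, -0.5, 0.1]
opening: 0.139
t 15.18 pos [0.5433 0.2736 0.1358] F [ 0.2 -0.5  0.1] M [-0.06  0.34 -0.07] op 12.2
toolx yaw 5.44 tooly [ 1.e-04  1.e-04 -1.e+00]
shift mm [ 0.6 -0.2 -1.1]
```

```bash
python3 -m inch '[[0,-1,0,0,0,0],[0,-2,0,0,0,0],[0,-3,0,0,0,0],[0,-4,0,0,0,0],[0,-5,0,0,0,0],[0,-5,0,0,0,0],[0,-5,0,0,0,0],[0,-5,0,0,0,0],[0,-5,0,0,0,0],[0,-5,0,0,0,0]]'
python3 -m inch '[[0,-5,0,0,0,0],[0,-5,0,0,0,0],[0,-5,0,0,0,0],[0,-5,0,0,0,0],[0,-5,0,0,0,0],[0,-4,0,0,0,0],[0,-3,0,0,0,0],[0,-2,0,0,0,0],[0,-1,0,0,0,0],[0,0,0,0,0,0],[0,0,0,0,0,0],[0,0,0,0,0,0]]'
python3 - <<'E'
from h import *
from plant import r
s=r.get_state();rel([.5433,.2736,.2108],s=s);d=r.snapshot("wrist");e=r.snapshot("side")
np.savez("/tmp/w8.npz",**d,**{k:s[k] for k in("eef_rot","tool_pos")});np.savez("/tmp/s8.npz",**e)
cv2.imwrite("pics/w8.png",d["img"][:,:,::-1])
cv2.imwrite("pics/s8.png",cv2.resize(e["img"][60:220,160:320],None,fx=3.7,fy=3.7,interpolation=cv2.INTER_CUBIC)[:,:,::-1])
E
```

```text
clock: 16.02
tool_pos: [0.5434, 0.2736, 0.1764]
eef_rot: [-0.706, -0.034, 0.034, 0.706]
contact_force: [0.5, -0.7, -2.3]
opening: 0.128
clock: 17.02
tool_pos: [0.5432, 0.2735, 0.2105]
eef_rot: [0.706, 0.033, -0.034, -0.706]
contact_force: [-0.4, 0.1, -1.8]
opening: 0.126
t 17.02 pos [0.5432 0.2735 0.2105] F [-0.4  0.1 -1.8] M [-0.07  0.03  0.02] op 11.1
toolx yaw 5.45 tooly [-5.e-04 -2.e-04 -1.e+00]
shift mm [ 0.2 -0.3  0. ]
```

View pics/w8.png

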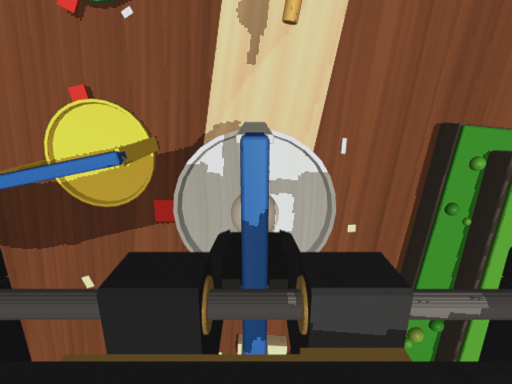

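View pics/s8.png

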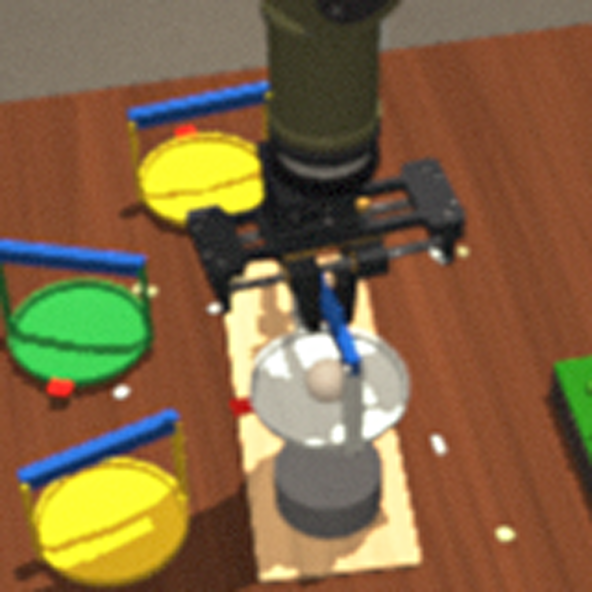

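Run:
```python
from h import *
d=load("/tmp/w8.npz");z=d["range_z"]
def P(u,v):
    o,k=ray(d,u,v,d);return (o+k*z[v,u]).round(4)
for u,v in((255,145),(255,165),(255,190),(255,215)):print("bar",P(u,v))
for u,v in((178,205),(331,205),(205,150),(305,150)):print("rim",P(u,v))
for u,v in((236,210),(237,218),(272,205),(274,215)):print("ball",P(u,v))
print("tab",P(165,211))
e=load("/tmp/s8.npz")
u,v=160+325/3.7,60+379/3.7
print("ball side px",u,v,"at z=.15",onz(e,u,v,.15))
```

```text
bar [0.5376 0.3336 0.2381]
bar [0.5384 0.3254 0.2379]
bar [0.5394 0.3151 0.2389]
bar [0.5404 0.3041 0.239 ]
rim [0.4845 0.2704 0.1439]
rim [0.6007 0.2819 0.1448]
rim [0.503  0.3143 0.1433]
rim [0.575  0.3214 0.1446]
ball [0.5295 0.2765 0.1599]
ball [0.5308 0.272  0.1638]
ball [0.5546 0.2825 0.1594]
ball [0.5568 0.2754 0.1601]
tab [0.475  0.265  0.1451]
ball side px 247.83783783783784 162.43243243243242 at z=.15 [0.54071136 0.26987541 0.15      ]
```

```bash
python3 -m inch '[[0,0,0,0,0.01,0],[0,0,0,0,0.02,0],[0,0,0,0,0.03,0],[0,0,0,0,0.04,0],[0,0,0,0,0.05,0],[0,0,0,0,0.06,0],[0,0,0,0,0.06,0],[0,0,0,0,0.06,0],[0,0,0,0,0.06,0],[0,0,0,0,0.06,0],[0,0,0,0,0.06,0],[0,0,0,0,0.06,0]]'
python3 -m inch '[[0,0,0,0,0.06,0],[0,0,0,0,0.06,0],[0,0,0,0,0.06,0],[0,0,0,0,0.06,0],[0,0,0,0,0.06,0],[0,0,0,0,0.06,0],[0,0,0,0,0.06,0],[0,0,0,0,0.06,0],[0,0,0,0,0.06,0],[0,0,0,0,0.06,0],[0,0,0,0,0.06,0],[0,0,0,0,0.06,0]]'
python3 -m inch '[[0,0,0,0,0.06,0],[0,0,0,0,0.06,0],[0,0,0,0,0.06,0],[0,0,0,0,0.06,0],[0,0,0,0,0.05,0],[0,0,0,0,0.04,0],[0,0,0,0,0.03,0],[0,0,0,0,0.02,0],[0,0,0,0,0.01,0],[0,0,0,0,0,0],[0,0,0,0,0,0],[0,0,0,0,0,0]]'
python3 - <<'E'
from h import *
from plant import r
s=r.get_state();rel([.5433,.2736,.2108],s=s);print(s["q"].round(2));d=r.snapshot("wrist");e=r.snapshot("side");t=r.snapshot("top")
np.savez("/tmp/w9.npz",**d,**{k:s[k] for k in("eef_rot","tool_pos")});np.savez("/tmp/s9.npz",**e);np.savez("/tmp/t9.npz",**t)
cv2.imwrite("pics/w9.png",d["img"][:,:,::-1])
cv2.imwrite("pics/s9.png",cv2.resize(e["img"][60:220,160:320],None,fx=3.7,fy=3.7,interpolation=cv2.INTER_CUBIC)[:,:,::-1])
cv2.imwrite("pics/t9.png",cv2.resize(t["img"][160:240,140:290],None,fx=5,fy=5,interpolation=cv2.INTER_CUBIC)[:,:,::-1])
E
```

```text
clock: 18.12
tool_pos: [0.5433, 0.2738, 0.2107]
eef_rot: [-0.687, 0.168, -0.168, 0.687]
contact_force: [0.0, 0.1, -2.8]
opening: 0.126
clock: 19.12
tool_pos: [0.5432, 0.274, 0.2107]
eef_rot: [-0.584, 0.399, -0.399, 0.584]
contact_force: [-0.1, 1.4, -3.7]
opening: 0.125
clock: 20.12
tool_pos: [0.5434, 0.2736, 0.2108]
eef_rot: [-0.496, 0.504, -0.503, 0.497]
contact_force: [-0.7, -0.2, -2.9]
opening: 0.126
t 20.12 pos [0.5434 0.2736 0.2108] F [-0.7 -0.2 -2.9] M [ 0.02  0.16 -0.03] op 11.1
toolx yaw -90.8 tooly [ 0.e+00  2.e-04 -1.e+00]
shift mm [ 0.  -0.  -0.1]
[-0.92  0.81  0.73  1.68 -0.66  0.92 -1.51]
```

View pics/w9.png

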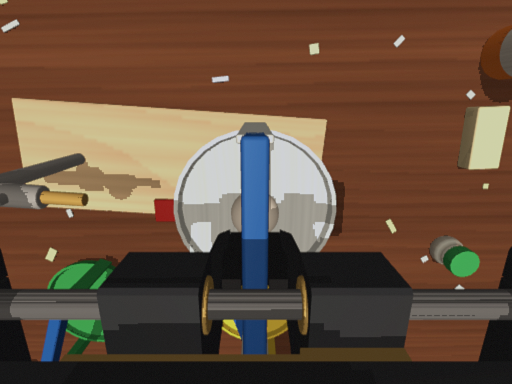

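View pics/s9.png

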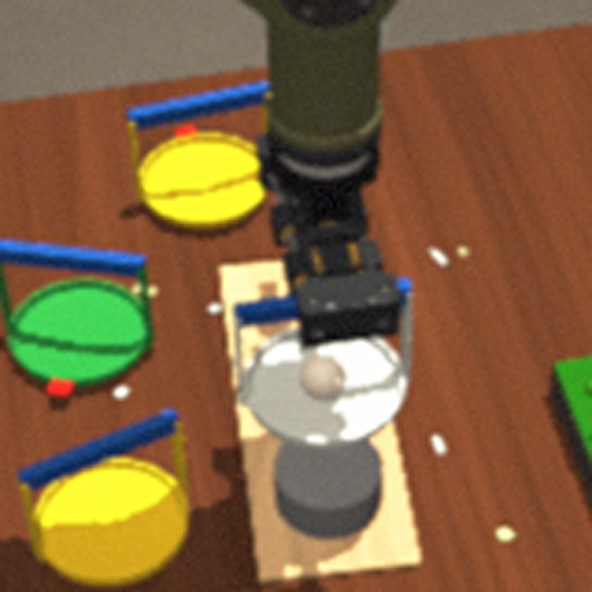

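View pics/t9.png

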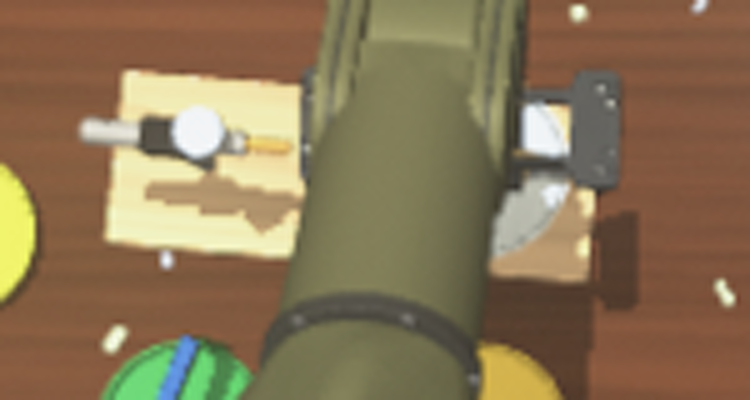

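Run:
```python
from h import *
d=load("/tmp/w9.npz");z=d["range_z"]
cv2.imwrite("pics/c11.png",cv2.resize(d["img"][85:230,0:160],None,fx=5,fy=4,interpolation=cv2.INTER_CUBIC)[:,:,::-1])
def P(u,v):
    o,k=ray(d,u,v,d);return (o+k*z[v,u]).round(4)
yaw=lambda p,q:np.degrees(np.arctan2(*(p-q)[1::-1]))
b=onz(d,20,102,.012,d);c=onz(d,320,119.5,.012,d);print("board yaw",yaw(b,c),P(100,120),P(200,118))
hsv=cv2.cvtColor(d["img"],cv2.COLOR_RGB2HSV)
n=onz(d,86,199,.15,d);print("noz",n,P(84,199),P(50,197))
for a,q,m in blobs(d,(0,150,60),(8,255,255),(145,185,180,235),20):
    t=onz(d,*q,.146,d);print("tab",a,q,t)
c=np.array([.5434,.2736])
print("tab yaw",yaw(np.r_[t[:2],0],np.r_[c,0]),"noz bearing",yaw(np.r_[n[:2],0],np.r_[c,0]),np.linalg.norm(n[:2]-c))
for u,v in((178,205),(331,205),(205,150),(305,150)):print("rim",P(u,v))
for u,v in((237,213),(273,213),(239,200),(271,200)):print("ball",P(u,v))
for u,v in((255,145),(255,215)):print("bar",P(u,v))
```

```text
board yaw 86.00614419999118 [0.6032 0.4522 0.008 ] [0.6039 0.3366 0.0091]
noz [0.55264897 0.39929308 0.15      ] [0.5531 0.3999 0.1514] [0.5562 0.4216 0.1555]
tab 424 [163.7 210.3] [0.54157609 0.34404823 0.146     ]
tab yaw 91.48306413454571 noz bearing 85.79154593469444 0.12603291130152788
rim [0.5457 0.3328 0.1459]
rim [0.5441 0.2167 0.1458]
rim [0.5869 0.31   0.1443]
rim [0.5861 0.2379 0.1459]
ball [0.5449 0.287  0.1627]
ball [0.544  0.2616 0.161 ]
ball [0.5525 0.2857 0.1565]
ball [0.5519 0.2627 0.1556]
bar [0.6025 0.2737 0.2397]
bar [0.5722 0.2741 0.2383]
```

View pics/c11.png

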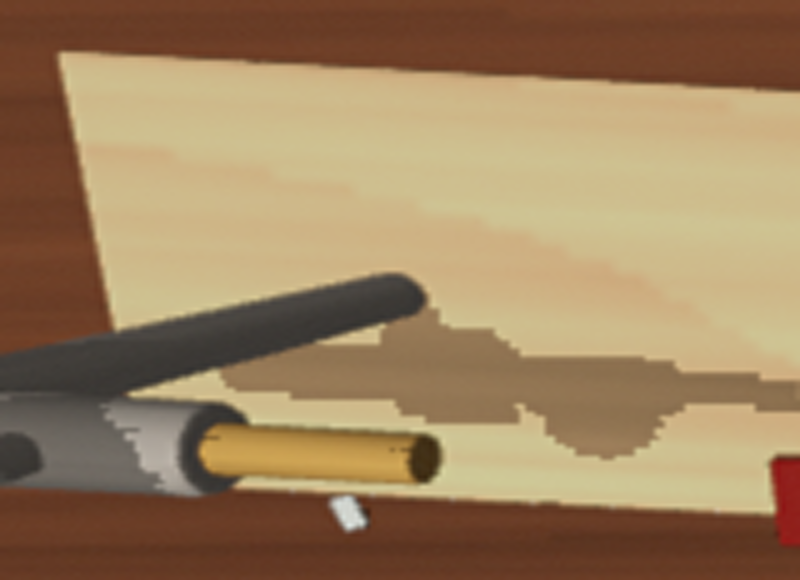

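```bash
python3 -m inch '[[0,0,0,0,0.01,0],[0,0,0,0,0.015,0],[0,0,0,0,0.015,0],[0,0,0,0,0.015,0],[0,0,0,0,0.01,0],[0,0,0,0,0,0],[0,0,0,0,0,0],[0,0,0,0,0,0],[0,0,0,0,0,0],[0,0,0,0,0,0],[0,0,0,0,0,0],[0,0,0,0,0,0]]'
python3 - <<'E'
from h import *
from plant import r
s=r.get_state();rel([.5433,.2736,.2108],s=s);print(np.abs(s["qd"]).max());d=r.snapshot("wrist");e=r.snapshot("side")
cv2.imwrite("pics/w10.png",d["img"][:,:,::-1])
cv2.imwrite("pics/s10.png",cv2.resize(e["img"][100:384,170:340],None,fx=3,fy=2.1,interpolation=cv2.INTER_CUBIC)[:,:,::-1])
yaw=lambda p,q:np.degrees(np.arctan2(*(p-q)[1::-1]))
m=cv2.inRange(cv2.cvtColor(e["img"],cv2.COLOR_RGB2HSV),(12,130,130),(24,255,255))
E
```

```text
clock: 21.27
tool_pos: [0.5433, 0.2736, 0.2108]
eef_rot: [-0.48, 0.519, -0.519, 0.48]
contact_force: [-0.2, 0.0, -2.8]
opening: 0.128
t 21.27 pos [0.5433 0.2736 0.2108] F [-0.2  0.  -2.8] M [-0.    0.18 -0.03] op 11.3
toolx yaw -94.54 tooly [ 0.e+00  1.e-04 -1.e+00]
shift mm [ 0. -0. -0.]
0.0025156835724862857
```

View pics/w10.png

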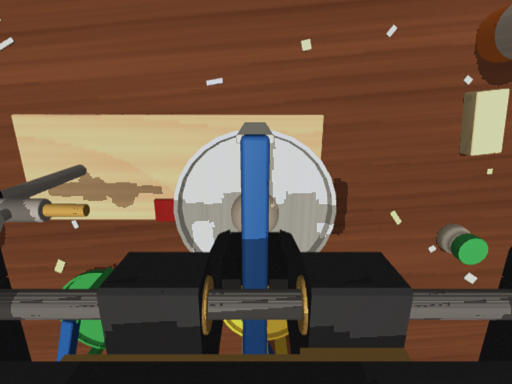

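View pics/s10.png

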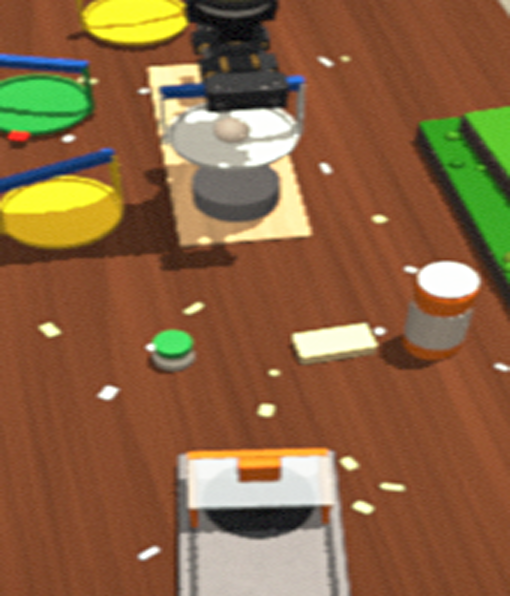

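```bash
python3 -c "
from plant import r
print(r.finish_job())
from h import *
rel()"
```

```text
the job is handed in; nothing more can be done
None
the job is handed in; nothing more can be done
```

I handed the job in at about 21 s with every step done in the order asked. It reported no verdict, and nothing could be read back afterwards.

- **Knob:** I turned it clockwise, went about 4° past the mark, and turned it back. In the close wrist view the pointer then lined up with the red mark, and it still did through the clear roof after the hood was closed.
- **Lock hood:** I slid it by its tab until it stopped against about 10 N, after about 115 mm of travel. With my estimate of 6 mm from open at the start, that makes about 121 mm against the nominal 120 mm. The tool stood within about 2 mm of the dial centre.
- **Dish lift:** I lifted it straight up 75 mm. The handle bar top measured 238–240 mm high, which puts the ball at about 150 mm, the same as the nozzle.
- **Dish turn:** I turned it clockwise about 100°, not 90°, because the dish started about 10° off the stand's axes. In the last wrist view the board edge runs parallel to the tool, and the tab and nozzle are on the same pixel row. The ball is in the middle and the arm still, with the tool's lean under 0.001 rad.
- **Bystanders:** The can, jar and foam offcut show no sign of being moved in the last picture.

**Checks that disagreed:** the dish's direction read from the tab differed by about 2° from the handle bar reading, and the stand's direction varied between 85° and 86°. The nozzle distance measured 126–128 mm against the nominal 130 mm. I put these down to the camera's 2 mm calibration and relied on the bar and the final wrist view.

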